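# Find the relay that still snaps

## Robot

A 7-joint arm with a two-finger parallel gripper is mounted at the origin on the work surface. World frame = base frame: x ahead of the robot, y to its left, z up, the work surface at z = 0. Lengths are in m, angles in rad, forces in N, time in s.
With the tool pointing down it reaches from about 0.4 to 0.85 m from the base axis. Payload 6.9 kg.
Tool frame: the origin (TCP) lies at the very end of the fingers, on their centre line; the grasp point (between the pads) lies 19 mm behind it; z points along the fingers, y is the line along which they close (so a half turn about z gives the same grasp; the last joint's range is limited). The gripper opens to 85 mm and grips with 20 to 120 N. Pads are 22 mm wide; open, the fingers measure 114 mm over their backs; the gripper's body (76 mm by 85 mm) begins 54 mm behind the grasp point. The pads swing forward as they close: fully open they stand 13 mm farther back than shut.
Start: joints at [1.254, 0.507, -0.238, 1.5, 0.126, 1.149, -0.155], TCP at [0.256, -0.57, 0.231] pointing down, gripper open.
Joint ranges: [-3.08, 3.08], [-0.24, 2.05], [-1.43, 1.35], [0, 2.5], [-1.52, 4.66], [0.17, 1.96], [-2.89, 2.89]. Speed limits (rad/s): [2.39, 2.39, 3.14, 3.14, 3.14, 3.14, 3.14].

## Interface

Orientations are given as [roll, pitch, yaw] about the fixed x, y, z axes, in that order (R = Rz(yaw) Ry(pitch) Rx(roll)).
In Python, from rig import env gives the robot as it stands.
- The arm moves only by the shell command python3 -m pendant 'ROWS' [FORCE]. ROWS is JSON, a list that holds one entry, the list of rows, each a list of 5 numbers: the closure, from 0 (fully open) to 1 (shut), then the shift along the tool's x, y, z in units of 0.2 m (1.0 is 0.2 m), then the turn about the tool's z in units of 4 degrees (1.0 is 4 degrees). A call has 1 to 8 rows; each row shifts and turns the commanded pose from where the row before left it, along the tool's axes as they then stand; what a row does not reach is not made up. A row lasts 1/8 s, in which the tool goes at most 62.5 mm and 10.7 degrees, less where a joint would pass 70% of its speed; a pose out of reach is approached as far as the arm can. A call with a number of a shift or a turn outside -1 to 1 is refused whole. A call with a gripper value outside its range is refused whole. The fingers move at their own pace and stop on an object; FORCE is the grip in N (left out, the last holds). Time passes only in rows, so rows that do not move let the fingers close. It gives the time, the measured TCP pose, the force, the opening and the grip force at its end, in the units of the state.
- env.sense(): the state, without advancing time (a new reading comes with each control period).
- env.get_image(name): name is "side" or "top" or "wrist"; returns the picture (480x640x3 uint8, blue, green, red); there is no depth.
- env.camera_params(name): a dict with "mtx" (3x3 intrinsics, pixels), "extrinsics" (4x4, takes a point from world to camera coordinates). Camera axes: x right, y down, z forward; pixel columns grow to the right and rows downward; lengths in m; the calibration is good to about 2 mm. A picture is of the moment at which its call begins: read the wrist's pose just before it. camera_params takes no time and is no camera call; for the wrist camera it gives the pose at the moment of the call.
- env.sign_off(): hands the job in; it is judged then, once.
The state is a dict: "time_s": time; "joint_positions": joint angles; "dq": joint speeds; "joint_torque": joint torques, N m; "tcp_pos": TCP position; "tcp_rot": TCP orientation; "ft_force": force on the tool from outside, world axes, zero at the start; "wrist_torque": the same for the moment, N m; "opening": finger opening in m; "grip_force": force on a finger pad.
Only numpy, scipy, OpenCV 4.12 (cv2) and the standard library are available. Lean on these libraries where they do the work, as an engineer would, in place of code of your own. Each camera call takes 0.05 s, during which the arm holds its last target. There are 200 camera calls.

## Task

One of the three relays in the test fixture still has its snap; the other two have gone soft. With a fingertip, press the orange buttons slowly and gently, one after another, until you find the one whose resistance builds up and then suddenly gives way; press that one just past the snap, but never push any button down onto its stop. Then stand the green marker upright on the white disc in front of that relay and let go of it, leaving the red marker and everything else where it is.

Things in the scene. Friction and masses are not known exactly. Their poses are not given: they have to be found in the camera images.
- fixture: fixed relay test fixture: aluminium plate 190 (x) x 220 (y) x 12 mm, origin at the centre of its underside, z up. On it a block of three black relays, 50 (x) x 172 (y) mm, top 45 mm above the table, centred 45 mm to +x of the origin; the orange buttons stand on it in a row along y, 58 mm apart. They look alike; which relay is sound changes every time.
- axis_1 (a point): point on the axis of orange button 1 (23 mm across), level with the block's top, 45 mm above the table; the button's top is 12 to 17 mm above this point, not the same for each: feel for the touch
- spot_1 (a point): centre of the white disc (44 mm across, flush, 12 mm above the table) in front of relay 1, 90 mm to the fixture's -x of button 1
- key_1 (a joint): how far button 1 is pressed, m: 0 up, 0.010 on its stop. If soft: a weak spring, 0.5 N rising 0.3 N per mm. If sound: over 3 N within 1.5 mm, 5 to 7 N at 3 to 5 mm, then it gives way, down to 3 N or less at 7 mm (the snap), where it has gone over. It comes back up when let go
- contact_1 (a joint): bending of the hidden contact leaf of relay 1, m: 0 open, 0.0003 once it has snapped over (it stays set, and a second press feels soft like the others); far smaller than the noise of this reading
- axis_2 (a point): point on the axis of orange button 2 (23 mm across), level with the block's top, 45 mm above the table; the button's top is 12 to 17 mm above this point, not the same for each: feel for the touch
- spot_2 (a point): centre of the white disc (44 mm across, flush, 12 mm above the table) in front of relay 2, 90 mm to the fixture's -x of button 2
- key_2 (a joint): how far button 2 is pressed, m: 0 up, 0.010 on its stop. If soft: a weak spring, 0.5 N rising 0.3 N per mm. If sound: over 3 N within 1.5 mm, 5 to 7 N at 3 to 5 mm, then it gives way, down to 3 N or less at 7 mm (the snap), where it has gone over. It comes back up when let go
- contact_2 (a joint): bending of the hidden contact leaf of relay 2, m: 0 open, 0.0003 once it has snapped over (it stays set, and a second press feels soft like the others); far smaller than the noise of this reading
- axis_3 (a point): point on the axis of orange button 3 (23 mm across), level with the block's top, 45 mm above the table; the button's top is 12 to 17 mm above this point, not the same for each: feel for the touch
- spot_3 (a point): centre of the white disc (44 mm across, flush, 12 mm above the table) in front of relay 3, 90 mm to the fixture's -x of button 3
- key_3 (a joint): how far button 3 is pressed, m: 0 up, 0.010 on its stop. If soft: a weak spring, 0.5 N rising 0.3 N per mm. If sound: over 3 N within 1.5 mm, 5 to 7 N at 3 to 5 mm, then it gives way, down to 3 N or less at 7 mm (the snap), where it has gone over. It comes back up when let go
- contact_3 (a joint): bending of the hidden contact leaf of relay 3, m: 0 open, 0.0003 once it has snapped over (it stays set, and a second press feels soft like the others); far smaller than the noise of this reading
- green_marker: green pass marker standing on the table: foot 26 mm across and 5 mm high, above it a round stem 18 mm across up to 46 mm; origin at the centre of the underside, z up; about 40 g
- red_marker: red marker of the same shape, standing on the table; a bystander to be left alone; origin at its underside
- spray_can: red spray can, 52 mm across, 190 mm high; a bystander to be left alone; origin at its underside
- blue_bin: open blue bin 220 x 160 x 70 mm; a bystander to be left alone; origin at its underside
- yellow_bin: open yellow bin with rods, 220 x 150 x 60 mm; a bystander to be left alone; origin at its underside
- parts_bowl: steel bowl, 120 mm across, 50 mm high; a bystander to be left alone; origin at its underside
- screwdriver: screwdriver with an orange handle, lying; a bystander to be left alone
- spare_relay: loose spare relay 46 x 50 x 30 mm with an orange button; a bystander to be left alone; origin at its underside

How it is judged:
On the way:
1. the sound relay is snapped over, the green marker not yet moved from its place (value of joint any of contact_1, contact_2, contact_3 above 0.00015 m and distance of green_marker from where it was at the start of the episode below 0.03 m), for 0.1 s.
At the end, for the whole second after the job is handed in: The sound relay is set (its contact leaf bent by more than 0.15 mm); the green marker stands upright (within 0.1 rad), at rest on the fixture plate, its centre within 12 mm of the centre of the white disc in front of that relay; all buttons are let go (less than 3 mm down) (((value of joint contact_1 above 0.00015 m and horizontal distance between green_marker and spot_1 below 0.012 m) or (value of joint contact_2 above 0.00015 m and horizontal distance between green_marker and spot_2 below 0.012 m) or (value of joint contact_3 above 0.00015 m and horizontal distance between green_marker and spot_3 below 0.012 m)) and angle between green_marker's own z axis and vertical below 0.1 rad and z of green_marker in the frame of fixture between 0.009 and 0.016 m and linear speed of green_marker below 0.02 m/s and value of joint each of key_1, key_2, key_3 below 0.003 m); the robot touches nothing.
It fails at once if a button is driven onto its stop (more than 9.2 mm down) (value of joint any of key_1, key_2, key_3 above 0.0092 m).
It fails at once if the robot pushes on the fixture or its buttons with more than 14 N (contact force between any of the fingers, the arm and fixture above 14 N).
It fails at once if a bystander (red marker, can, bins, bowl, screwdriver, spare relay) is moved by more than 20 mm (distance of any of red_marker, spray_can, blue_bin, yellow_bin, parts_bowl, screwdriver, spare_relay from where it was at the start of the episode above 0.02 m).
It also fails if it takes over 64 s, if anything falls off the work surface, if the arm or the gripper's body presses on something with over 40 N, if the wrist force passes 120 N, or if a joint passes its speed limit or range.

## Working session

There is one attempt and no reset: what is moved stays moved. The work goes in short steps, Python scripts to look and compute and a shell command to move; the robot and the scene stay as the last step left them, time stands still between calls to the robot, and variables do not carry over. Pictures are saved under pics/ and viewed, at most 10 in all, crops included, and the job is handed in when it is done.

```bash
mkdir -p pics; ls; python3 - <<'E'
from rig import env
import cv2
for n in("top","side"):
    cv2.imwrite(f"pics/{n}0.png",env.get_image(n))
    print(n,env.camera_params(n))
s=env.sense();print(s)
E
```

```text
pics
top {'mtx': array([[618.50699105,   0.        , 325.35672884],
       [  0.        , 618.50699105, 238.46833033],
       [  0.        ,   0.        ,   1.        ]]), 'extrinsics': array([[ 0.02589645, -0.99960299,  0.01110113, -0.04490375],
       [-0.98996453, -0.02718683, -0.13867623,  0.5958915 ],
       [ 0.13892298, -0.00739851, -0.99027555,  1.48291991],
       [ 0.        ,  0.        ,  0.        ,  1.        ]])}
side {'mtx': array([[521.3542185 ,   0.        , 323.58831351],
       [  0.        , 521.3542185 , 238.18945348],
       [  0.        ,   0.        ,   1.        ]]), 'extrinsics': array([[ 0.93171177, -0.3630084 , -0.01175084, -0.56956212],
       [-0.24598556, -0.60689181, -0.75576017,  0.20950532],
       [ 0.2672158 ,  0.70704119, -0.65474306,  1.19482061],
       [ 0.        ,  0.        ,  0.        ,  1.        ]])}
{'time_s': 0.1, 'joint_positions': array([ 1.25350984,  0.50826495, -0.23751604,  1.50101052,  0.1257198 ,
        1.14892163, -0.15482884]), 'dq': array([ 1.00067231e-04, -3.54728185e-04,  2.98720067e-04, -2.43594052e-03,
       -8.75306165e-05,  3.28700718e-04, -9.49998837e-04]), 'joint_torque': array([-5.81258006e-03, -6.21833825e+01, -2.19500408e+00, -2.50203627e+01,
        1.25031680e-02,  7.76038767e-03, -6.57245369e-05]), 'tcp_pos': array([ 0.25617535, -0.56959829,  0.23051685]), 'tcp_rot': array([-3.13997876e+00,  5.43499580e-05,  4.22761465e-01]), 'ft_force': array([-0.40718659,  0.30896145,  0.49844158]), 'wrist_torque': array([-0.05854044, -0.02225769, -0.04384071]), 'grip_force': 0.0, 'opening': 0.08532127198790285}
```

View pics/top0.png

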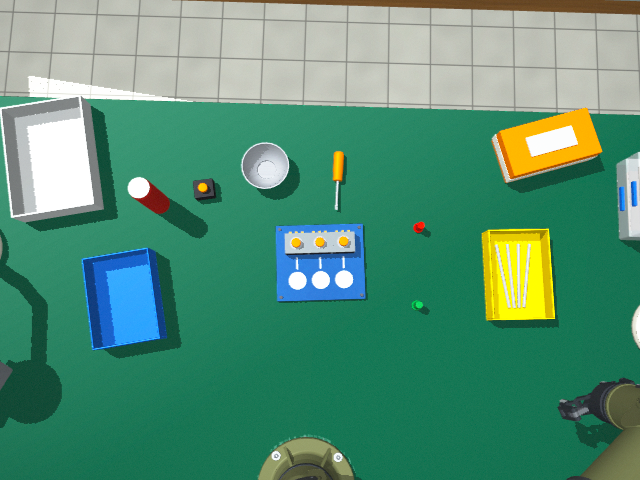

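View pics/side0.png

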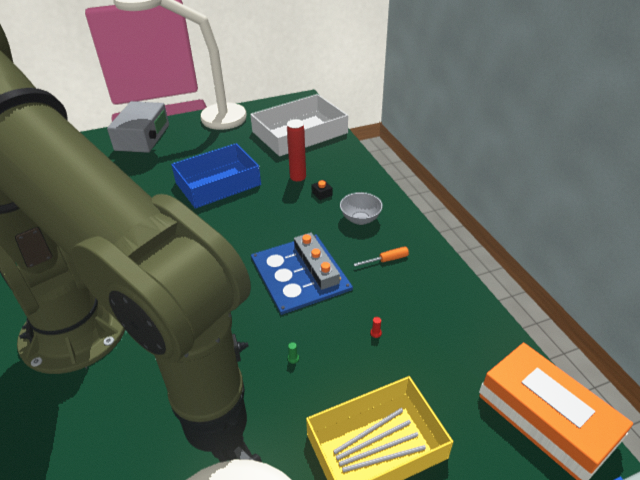

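The top view shows the fixture's buttons at about (297,243), (320,242) and (344,241), and the discs at (298,281), (321,280) and (344,279). The green marker is at (419,305) and the red one at (420,228). The side view agrees. Next I compute positions.

```bash
cat > h.py <<'E'
import numpy as np, cv2
from rig import env
def ray(p,uv,z):
    K,T=p["mtx"],p["extrinsics"];R,t=T[:3,:3],T[:3,3]
    d=R.T@np.linalg.solve(K,[uv[0],uv[1],1.]);c=-R.T@t
    return c+d*(z-c[2])/d[2]
def blobs(im,lo,hi,box,amin=10):
    x0,y0,x1,y1=box
    m=cv2.inRange(cv2.cvtColor(im[y0:y1,x0:x1],cv2.COLOR_BGR2HSV),lo,hi)
    n,l,st,c=cv2.connectedComponentsWithStats(m)
    return [(c[i]+[x0,y0],st[i,4],st[i,2:4]) for i in range(1,n) if st[i,4]>=amin]
def delta(target,yaw=None):
    """tool-axis shift (units 0.2 m) to target, turn in units of 4deg"""
    from scipy.spatial.transform import Rotation as R
    s=env.sense();r=R.from_euler('xyz',s["tcp_rot"])
    d=r.inv().apply(np.array(target)-s["tcp_pos"])/0.2
    turn=None if yaw is None else -np.degrees(yaw-s["tcp_rot"][2])/4
    return d.round(4),turn
E
python3 - <<'E'
from h import *
im=cv2.imread("pics/top0.png");p=env.camera_params("top")
for nm,lo,hi,z,b in(("btn",(8,150,120),(22,255,255),.058,(270,220,370,310)),("disc",(0,0,200),(180,60,255),.012,(270,260,370,310)),("green",(50,200,100),(75,255,255),.03,(400,290,440,320)),("red",(0,180,100),(6,255,255),.03,(400,215,440,240))):
    for c,a,wh in blobs(im,lo,hi,b): print(nm,c.round(1),a,wh,ray(p,c,z).round(4))
print(delta([.5,0,.2],0.))
E
```

```text
btn [321.2 242. ] 22 [ 9 10] [ 0.5855 -0.019   0.058 ]
btn [344.1 241.6] 27 [9 9] [ 0.5881 -0.0747  0.058 ]
btn [297.4 243.8] 17 [9 7] [0.5797 0.0389 0.058 ]
disc [296.5 264. ] 18 [2 9] [0.5347 0.0412 0.012 ]
disc [343.3 264.2] 11 [2 8] [ 0.5374 -0.0757  0.012 ]
disc [320.4 279.5] 248 [18 18] [ 0.4975 -0.0195  0.012 ]
disc [343.7 278.9] 242 [18 18] [ 0.5007 -0.0774  0.012 ]
disc [297.  280.2] 244 [17 18] [0.4943 0.0385 0.012 ]
green [416.3 304.7] 96 [12 11] [ 0.4407 -0.2563  0.03  ]
red [418.7 226.9] 90 [11 11] [ 0.6341 -0.2612  0.03  ]
(array([ 2.2803, -2.0968,  0.1558]), np.float64(6.05561192492326))
```

```bash
python3 -m pendant '[[[1,0.19,-0.13,0,0],[1,0.19,-0.13,0,0],[1,0.19,-0.13,0,0],[1,0.19,-0.13,0,0],[1,0.19,-0.13,0,0],[1,0.19,-0.13,0,0],[1,0.19,-0.13,0,0],[1,0.19,-0.13,0,0]]]' 
python3 -m pendant '[[[1,0.19,-0.135,0,0],[1,0.19,-0.135,0,0],[1,0.19,-0.135,0,0],[1,0.19,-0.135,0,0],[1,0.19,-0.135,0,0],[1,0.19,-0.135,0,0],[1,0,0,0,2.5],[1,0,0,0,2.5]]]'
python3 -m pendant '[[[1,0,0,0,0.25],[1,0,0,0,0],[1,0,0,0,0]]]'
python3 - <<'E'
from h import *
import pickle
p=env.camera_params("wrist");im=env.get_image("wrist");cv2.imwrite("pics/w1.png",im);pickle.dump(p,open("w1.pkl","wb"))
print(env.sense()["joint_positions"])
for q in((.584,.0435),(.5873,-.0145),(.5905,-.0724)): print(delta([*q,.1],.055))
E
```

```text
time_s: 1.1
tcp_pos: [0.4487, -0.2542, 0.2311]
tcp_rot: [-3.141, 0.0, 0.423]
ft_force: [-0.5, 0.1, 0.4]
opening: 0.0003
grip_force: 0.0
time_s: 1.48
tcp_pos: [0.4475, -0.2568, 0.2311]
tcp_rot: [-3.142, 0.001, 0.403]
ft_force: [0.5, -0.5, 0.1]
opening: 0.0001
grip_force: 0.0
[ 0.70516792  0.34511893 -0.32196827  1.78280849  0.12541269  1.03404866
 -0.83094937]
(array([ 1.2173, -1.1133,  0.6548]), np.float64(4.988624657721379))
(array([ 1.1186, -0.8401,  0.6548]), np.float64(4.988624657721379))
(array([ 1.0197, -0.5675,  0.6549]), np.float64(4.988624657721379))out of range: a turn must lie within [-1, 1]
```

View pics/w1.png

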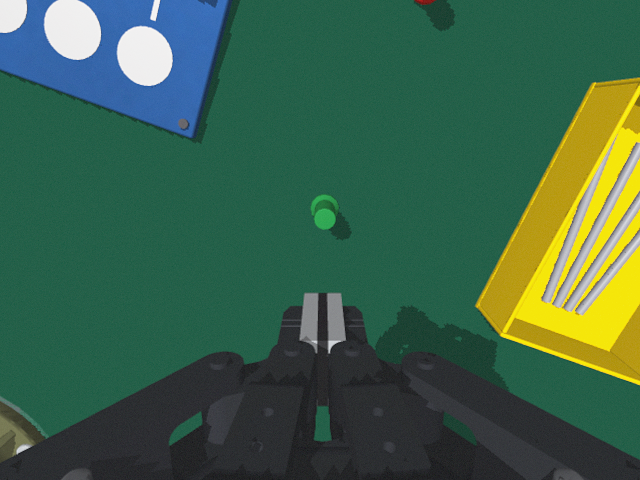

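The wrist view shows the green marker's foot at about (323,208), with its top at (324,218). The fixture's corner is at upper left. The turn call was refused because turns are limited to 1 unit per row, so I redo it.

```bash
python3 -m pendant '[[[1,0,0,0,1],[1,0,0,0,1],[1,0,0,0,1],[1,0,0,0,1],[1,0,0,0,1],[1,0.15,-0.23,0,0],[1,0.15,-0.23,0,0],[1,0.15,-0.23,0,0]]]' 
python3 -m pendant '[[[1,0.15,-0.23,0,0],[1,0.15,-0.23,0,0],[1,0,0,0.1,0],[1,0,0,0.1,0],[1,0,0,0,0],[1,0,0,0,0]]]'
python3 - <<'E'
from h import *
import pickle
p1=pickle.load(open("w1.pkl","rb"))
print("green",ray(p1,(323.5,208.5),.005),ray(p1,(324.5,218),.046))
p=env.camera_params("wrist");im=env.get_image("wrist");cv2.imwrite("pics/w2.png",im);pickle.dump(p,open("w2.pkl","wb"))
for nm,lo,hi,z in(("btn",(8,150,80),(22,255,255),.0595),("disc",(0,0,180),(180,60,255),.012)):
    for c,a,wh in blobs(im,lo,hi,(0,0,640,480),300): print(nm,c.round(1),a,wh,ray(p,c,z).round(4))
E
```

```text
time_s: 2.52
tcp_pos: [0.5309, -0.1126, 0.2313]
tcp_rot: [3.141, -0.0, 0.054]
ft_force: [1.7, -1.0, 0.3]
opening: -0.0004
grip_force: 0.0
time_s: 3.28
tcp_pos: [0.5855, -0.0182, 0.1919]
tcp_rot: [3.142, -0.001, 0.055]
ft_force: [-0.5, 0.4, 0.6]
opening: -0.0
grip_force: 0.0
green [ 0.44056896 -0.26094172  0.005     ] [ 0.44176507 -0.26119037  0.046     ]
disc [384.5  47.2] 754 [18 95] [ 0.7074 -0.0559  0.012 ]
disc [319.1 218.8] 13518 [245  99] [ 0.5792 -0.016   0.012 ]
disc [252.1 312.5] 1957 [53 48] [0.4938 0.0369 0.012 ]
disc [322.6 314.8] 1462 [49 63] [ 0.495  -0.0234  0.012 ]
disc [387.9 312.2] 1954 [53 48] [ 0.5005 -0.0791  0.012 ]
```

View pics/w2.png

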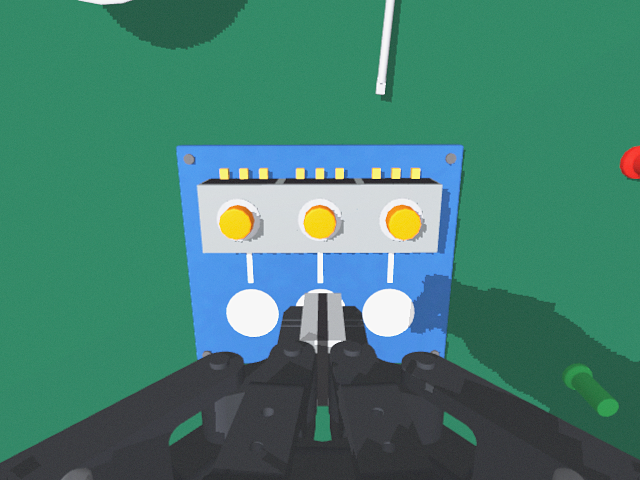

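The wrist view shows the button tops at (236,223), (320,222) and (404,222), and the discs at (252,312) and (388,312). This agrees with the top view, so I go down over the middle button first.

```bash
python3 -c "
from h import *
import pickle
p=pickle.load(open('w2.pkl','rb'))
for c in((236.5,223),(320,222),(404,222)): print(ray(p,c,.0595))"
python3 -m pendant '[[[1,0.009,-0.015,0.2,0],[1,0,0,0.2,0],[1,0,0,0.2,0],[1,0,0,0,0],[1,0,0,0,0]]]'
python3 -m pendant '[[[1,0,0,0.01,0],[1,0,0,0.01,0],[1,0,0,0,0],[1,0,0,0,0]]]'
```

```text
[0.58458517 0.0405272  0.0595    ]
[ 0.58843218 -0.01645803  0.0595    ]
[ 0.59159191 -0.07377035  0.0595    ]
time_s: 3.95
tcp_pos: [0.588, -0.0145, 0.0731]
tcp_rot: [3.142, -0.002, 0.056]
ft_force: [0.7, 0.0, -0.3]
opening: 0.0001
grip_force: 0.0
time_s: 4.45
tcp_pos: [0.5868, -0.0144, 0.0675]
tcp_rot: [-3.142, -0.0, 0.056]
ft_force: [-0.5, 0.7, 0.0]
opening: -0.0001
grip_force: 0.0
```

```bash
( python3 -m pendant '[[[1,0,0,0.015,0],[1,0,0,0.015,0]]]'
python3 -m pendant '[[[1,0,0,0.005,0],[1,0,0,0,0]]]'
python3 -m pendant '[[[1,0,0,0.005,0],[1,0,0,0,0]]]'
python3 -m pendant '[[[1,0,0,0.005,0],[1,0,0,0,0]]]'
python3 -m pendant '[[[1,0,0,0.005,0],[1,0,0,0,0]]]'
python3 -m pendant '[[[1,0,0,0.005,0],[1,0,0,0,0]]]'
python3 -m pendant '[[[1,0,0,0.005,0],[1,0,0,0,0]]]' ) | grep -E "time|pos|ft"
```

```text
time_s: 4.7
tcp_pos: [0.5867, -0.0144, 0.061]
ft_force: [0.3, 0.6, 0.2]
time_s: 4.95
tcp_pos: [0.5867, -0.0143, 0.0601]
ft_force: [0.7, 0.6, -0.7]
time_s: 5.2
tcp_pos: [0.5867, -0.0144, 0.0593]
ft_force: [-0.8, 0.0, -0.5]
time_s: 5.45
tcp_pos: [0.5868, -0.0144, 0.0583]
ft_force: [0.8, -0.1, -1.0]
time_s: 5.7
tcp_pos: [0.5868, -0.0143, 0.0573]
ft_force: [0.3, 0.7, 1.2]
time_s: 5.95
tcp_pos: [0.5868, -0.0144, 0.0564]
ft_force: [-0.0, 0.1, 3.0]
time_s: 6.2
tcp_pos: [0.5868, -0.0144, 0.0555]
ft_force: [-1.5, -0.1, 4.5]
```

The force climbs steeply from a touch at z≈0.0577, so the middle relay looks sound. I continue slowly.

```bash
( python3 -m pendant '[[[1,0,0,0.005,0],[1,0,0,0,0]]]'
python3 -m pendant '[[[1,0,0,0.005,0],[1,0,0,0,0]]]'
python3 -m pendant '[[[1,0,0,0.005,0],[1,0,0,0,0]]]' 
python3 -m pendant '[[[1,0,0,0.0025,0],[1,0,0,0,0]]]' ) | grep -E "pos|ft"
```

```text
tcp_pos: [0.5869, -0.0144, 0.0546]
ft_force: [-1.6, -0.0, 5.4]
tcp_pos: [0.5869, -0.0144, 0.0536]
ft_force: [-1.3, 0.5, 5.3]
tcp_pos: [0.5868, -0.0144, 0.0525]
ft_force: [-0.2, -0.5, 4.6]
tcp_pos: [0.5868, -0.0144, 0.0519]
ft_force: [-1.1, -0.2, 4.3]
```

```bash
( python3 -m pendant '[[[1,0,0,0.0025,0],[1,0,0,0,0]]]'
python3 -m pendant '[[[1,0,0,0.0025,0],[1,0,0,0,0]]]'
python3 -m pendant '[[[1,0,0,0.0015,0],[1,0,0,0,0]]]' ) | grep -E "pos|ft"
```

```text
tcp_pos: [0.5868, -0.0144, 0.0512]
ft_force: [0.4, -0.2, 3.2]
tcp_pos: [0.5868, -0.0144, 0.0507]
ft_force: [-0.5, -0.2, 1.9]
tcp_pos: [0.5868, -0.0144, 0.0505]
ft_force: [-0.5, -1.0, 2.7]
```

```bash
( python3 -m pendant '[[[1,0,0,0.0022,0],[1,0,0,0,0]]]'
python3 -m pendant '[[[1,0,0,0,0],[1,0,0,0,0]]]'
python3 -m pendant '[[[1,0,0,-0.0125,0],[1,0,0,-0.0125,0],[1,0,0,0,0],[1,0,0,0,0]]]' 
python3 -m pendant '[[[1,0,0,0,0]]]' ) | grep -E "pos|ft"
```

```text
tcp_pos: [0.5868, -0.0144, 0.05]
ft_force: [-0.2, -1.0, 2.9]
tcp_pos: [0.5868, -0.0144, 0.0501]
ft_force: [1.2, -0.4, 3.1]
tcp_pos: [0.5868, -0.0144, 0.055]
ft_force: [-0.1, -0.5, 1.5]
tcp_pos: [0.5868, -0.0144, 0.055]
ft_force: [0.2, -0.5, 1.2]
```

The reading at the same height is now 1.3 N instead of 5 N, so the middle relay has snapped over and is set. I lift off and go to the green marker.

```bash
( python3 -m pendant '[[[1,0,0,-0.24,0],[1,0,0,-0.24,0],[1,-0.159,0.238,0,0],[0.3,-0.159,0.238,0,0],[0.3,-0.159,0.238,0,0],[0.3,-0.159,0.238,0,0],[0.3,-0.159,0.238,0,0],[0.3,0,0,0,0]]]'
python3 -m pendant '[[[0.3,0,0,0,0],[0.3,0,0,0,0]]]' ) 
python3 - <<'E'
from h import *
import pickle
p=env.camera_params("wrist");im=env.get_image("wrist");cv2.imwrite("pics/w3.png",im);pickle.dump(p,open("w3.pkl","wb"))
print(delta([.441,-.261,.012],.055))
E
```

```text
time_s: 10.07
tcp_pos: [0.4377, -0.2657, 0.1506]
tcp_rot: [3.14, 0.003, 0.047]
ft_force: [0.6, 1.7, -1.0]
opening: 0.0599
grip_force: 0.0
time_s: 10.32
tcp_pos: [0.4422, -0.2593, 0.151]
tcp_rot: [-3.141, -0.0, 0.059]
ft_force: [0.5, 0.5, -0.2]
opening: 0.0597
grip_force: 0.0
(array([-0.007,  0.008,  0.695]), np.float64(0.05815458506258085))
```

View pics/w3.png

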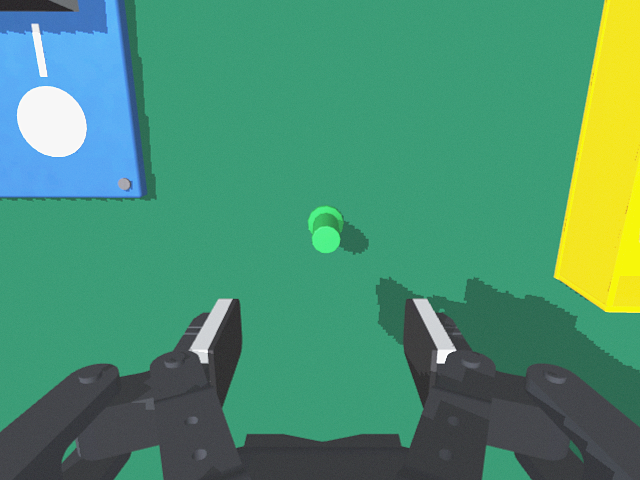

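The marker's top is at (326,239) and its foot at (325,222), centred between the fingers. I go down and grip.

```bash
python3 -c "
from h import *
import pickle
p=pickle.load(open('w3.pkl','rb'));print(ray(p,(326,239),.046),ray(p,(325.5,221.5),.005))"
( python3 -m pendant '[[[0.3,-0.004,0.008,0.2,0],[0.3,0,0,0.2,0],[0.3,0,0,0.2,0],[0.3,0,0,0.09,0],[0.3,0,0,0,0]]]'
python3 -m pendant '[[[0.6,0,0,0,0],[0.7,0,0,0,0],[0.8,0,0,0,0],[0.9,0,0,0,0],[1,0,0,0,0],[1,0,0,0,0],[1,0,0,0,0]]]' 30
python3 -m pendant '[[[1,0,0,-0.02,0],[1,0,0,-0.1,0],[1,0,0,-0.2,0],[1,0,0,0,0],[1,0,0,0,0]]]' )
python3 - <<'E'
from h import *
cv2.imwrite("pics/w4.png",np.hstack([env.get_image("wrist")[150:450,120:520],cv2.resize(env.get_image("side")[300:400,220:353],(400,300))]))
print(delta([.4974,-.0202,.09],.055))
E
```

```text
[ 0.44132785 -0.26163665  0.046     ] [ 0.44236099 -0.26152008  0.005     ]
time_s: 11.0
tcp_pos: [0.4406, -0.261, 0.0118]
tcp_rot: [-3.14, 0.002, 0.058]
ft_force: [-0.9, -0.4, 0.6]
opening: 0.0599
grip_force: 0.0
time_s: 11.88
tcp_pos: [0.4412, -0.2628, 0.014]
tcp_rot: [3.141, -0.001, 0.056]
ft_force: [-0.4, 0.5, 5.6]
opening: 0.0161
grip_force: 29.1
time_s: 12.5
tcp_pos: [0.4404, -0.2626, 0.077]
tcp_rot: [3.141, 0.0, 0.056]
ft_force: [0.6, 0.1, -0.5]
opening: 0.0164
grip_force: 29.3
(array([ 0.3544, -1.1927, -0.0682]), np.float64(0.017610355367678254))
```

View pics/w4.png

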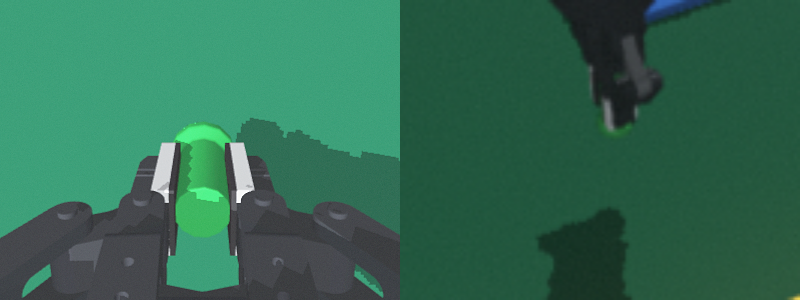

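The marker is held upright between the pads. I carry it to disc 2.

```bash
python3 -m pendant '[[[1,0.07,-0.238,-0.02,0],[1,0.07,-0.238,-0.02,0],[1,0.07,-0.238,0,0],[1,0.07,-0.238,0,0],[1,0.07,-0.238,0,0],[1,0,0,0,0],[1,0,0,0,0],[1,0,0,0,0]]]'
python3 - <<'E'
from h import *
import pickle
p=env.camera_params("wrist");im=env.get_image("wrist");cv2.imwrite("pics/w5.png",im);pickle.dump(p,open("w5.pkl","wb"))
for c,a,wh in blobs(im,(0,0,180),(180,60,255),(0,0,640,480),300): print(c.round(1),a,wh,ray(p,c,.012).round(4))
print(delta([.497,-.0202,.03],.055))
E
```

```text
time_s: 13.6
tcp_pos: [0.4966, -0.0225, 0.0846]
tcp_rot: [3.141, 0.001, 0.054]
ft_force: [0.4, 1.2, -0.3]
opening: 0.0164
grip_force: 29.5
[184.6  33.5] 9801 [203 111] [0.6025 0.0483 0.012 ]
[308.4  62.7] 1446 [78 84] [ 0.5929 -0.0107  0.012 ]
[442.3  63.6] 1182 [62 83] [ 0.5959 -0.075   0.012 ]
[319.5 177.3] 407 [ 8 52] [ 0.5382 -0.0188  0.012 ]
[431.8 177.7] 414 [12 50] [ 0.5412 -0.077   0.012 ]
[207.1 179. ] 408 [13 50] [0.5342 0.0393 0.012 ]
[213.3 252.7] 4905 [82 78] [0.494 0.037 0.012]
[319.7 247.8] 4259 [81 70] [ 0.4999 -0.021   0.012 ]
[426.9 250.6] 4743 [82 76] [ 0.5015 -0.0795  0.012 ]
(array([ 0.002 , -0.0116,  0.2736]), np.float64(-0.01570823149273547))
```

View pics/w5.png

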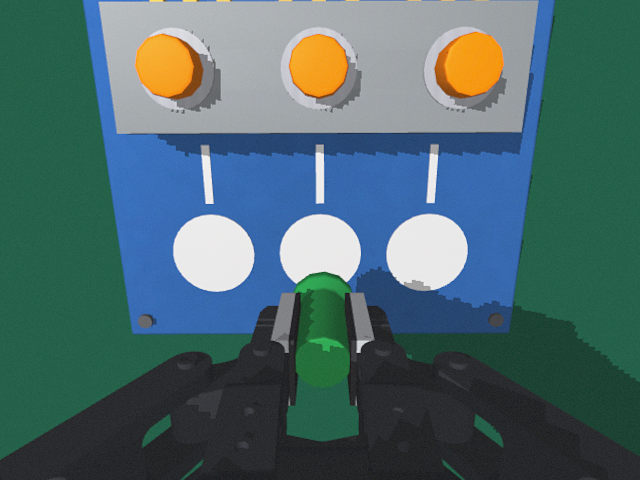

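Disc 2 is centred at about (320,253), directly below the tool. I lower gently.

```bash
( python3 -m pendant '[[[1,0.003,-0.007,0.13,0],[1,0,0,0.1,0],[1,0,0,0.04,0],[1,0,0,0,0],[1,0,0,0,0]]]'
python3 -m pendant '[[[1,0,0,0.005,0],[1,0,0,0,0]]]'
python3 -m pendant '[[[1,0,0,0.005,0],[1,0,0,0,0]]]'
python3 -m pendant '[[[1,0,0,0.0025,0],[1,0,0,0,0]]]'
python3 -m pendant '[[[1,0,0,0.0025,0],[1,0,0,0,0]]]' ) | grep -E "pos|ft|rot"
```

```text
tcp_pos: [0.4981, -0.0199, 0.0317]
tcp_rot: [3.142, -0.001, 0.056]
ft_force: [0.3, 0.1, -0.8]
tcp_pos: [0.4979, -0.0196, 0.0304]
tcp_rot: [3.142, -0.001, 0.056]
ft_force: [-0.2, -0.7, -0.5]
tcp_pos: [0.4977, -0.0196, 0.029]
tcp_rot: [-3.142, 0.0, 0.056]
ft_force: [0.4, 0.0, -0.1]
tcp_pos: [0.4977, -0.0196, 0.0285]
tcp_rot: [-3.142, 0.0, 0.056]
ft_force: [-0.0, 0.3, -0.5]
tcp_pos: [0.4977, -0.0196, 0.028]
tcp_rot: [-3.142, 0.0, 0.056]
ft_force: [-0.2, -0.1, 1.2]
```

```bash
( python3 -m pendant '[[[1,0,0,0.0025,0],[1,0,0,0,0]]]'
python3 -m pendant '[[[1,0,0,0.0015,0],[1,0,0,0,0]]]' ) | grep -E "pos|ft|rot"
```

```text
tcp_pos: [0.4977, -0.0196, 0.0275]
tcp_rot: [-3.142, 0.0, 0.056]
ft_force: [0.1, -0.0, -0.5]
tcp_pos: [0.4977, -0.0196, 0.0272]
tcp_rot: [-3.142, 0.0, 0.056]
ft_force: [0.5, 0.3, -1.1]
```

```bash
( python3 -m pendant '[[[1,0,0,0.0025,0],[1,0,0,0,0]]]'
python3 -m pendant '[[[1,0,0,0.0025,0],[1,0,0,0,0]]]' 
python3 -m pendant '[[[1,0,0,0.0025,0],[1,0,0,0,0]]]' ) | grep -E "pos|ft"
```

```text
tcp_pos: [0.4977, -0.0196, 0.0267]
ft_force: [-0.8, -0.2, -0.4]
tcp_pos: [0.4977, -0.0196, 0.0262]
ft_force: [-0.4, -0.3, -0.8]
tcp_pos: [0.4977, -0.0196, 0.026]
ft_force: [-0.7, 0.1, 4.0]
```

The marker has touched the plate at z≈0.026. I release and lift.

```bash
( python3 -m pendant '[[[0.75,0,0,0,0],[0.7,0,0,0,0],[0.6,0,0,0,0],[0.4,0,0,0,0],[0.3,0,0,0,0],[0.3,0,0,0,0]]]'
python3 -m pendant '[[[0.3,0,0,-0.1,0],[0.3,0,0,-0.2,0],[0.3,0,0,-0.2,0],[0.3,0,0,0,0],[0.3,0,0,0,0]]]' )
python3 - <<'E'
from h import *
import pickle
p=env.camera_params("wrist");im=env.get_image("wrist");cv2.imwrite("pics/w6.png",im);pickle.dump(p,open("w6.pkl","wb"))
E
```

```text
time_s: 17.27
tcp_pos: [0.4977, -0.0196, 0.0257]
tcp_rot: [-3.142, 0.0, 0.056]
ft_force: [-0.2, 0.0, -1.1]
opening: 0.0599
grip_force: 0.0
time_s: 17.9
tcp_pos: [0.4974, -0.0197, 0.1255]
tcp_rot: [3.141, 0.0, 0.056]
ft_force: [-0.1, -0.5, -0.2]
opening: 0.0598
grip_force: 0.0
```

View pics/w6.png

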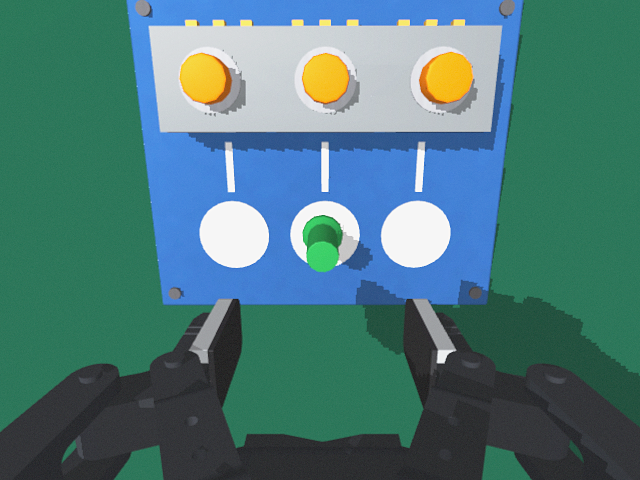

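The marker stands upright on the middle disc: its foot is at (322,235) and the disc centre at (325,234), about 2 mm apart. The gripper is clear of everything, so I hand in.

```bash
python3 -c "
from rig import env
print(env.sign_off())"
```

```text
the job is handed in; nothing more can be done
None
```

The middle relay is the sound one: it snapped over at about 7.5 mm, and a check on the way back up felt soft. The green marker stands released and upright about 2 mm off the centre of its disc, and the job is handed in with no verdict returned.

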